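Change the polishing spindle's speed at its gated lever

TASK

Change the speed of the polishing spindle: with the outside of the fingers push the ball-topped lever through its gate - along the middle slot to the cross channel, across it, and then fully home into the corner slot marked by the tall square block. Do not grip the lever, do not run it into a slot that has a low round stud, and leave everything lying around where it is; finish clear of the lever.

Things in the scene. Friction and masses are not known exactly. Their poses are not given: they have to be found in the camera images.
- gearbox: Grey gearbox of a polishing spindle, 210 x 190 mm, 110 mm high, fixed to the bench; motor on its right (-y), shaft with felt wheel on its left (+y), none higher than 110 mm. Origin on the bench under the centre of the gate; its x points away from the robot, y left, z up.
- gate (a point): Centre of the steel gate plate on the gearbox top, 110 mm up. Axes as the gearbox. Three slots along x, at y = -28, 0, +28 mm, 17 mm wide, from x = -38 to +38 mm, joined at x = 0 by one cross channel along y, 22 mm wide; solid elsewhere, so the lever changes slots only in the channel. Each corner slot (near/far, left/right) has a stud beyond its closed end.
- knob (a point): Centre of the black ball (30 mm across) atop the lever, a steel rod 12 mm thick that tilts both ways about a pivot 20 mm above the gearbox origin. In the gearbox frame, mm: x = 170 sin(shift), y = 170 sin(select) cos(shift), z = 20 + 170 cos(select) cos(shift). Starts anywhere along the middle slot. No spring: it stays where left; needs 2 to 4 N at the ball; stops solidly at travel ends.
- gatepoint (a point): Point on the lever's axis 90 mm from the pivot, where the rod passes the gate plate (no part to touch).
- shift (a joint): Lever tilt along the slots, rad: 0 in the cross channel, positive away from the robot (gearbox +x), stops at -0.322 and +0.322 (slot ends).
- select (a joint): Lever tilt across the slots, rad: 0 in the middle slot, positive to the left (gearbox +y), stops at -0.302 (right slot) and +0.302 (left slot).
- block: Stud marking the wanted slot: dark steel square block, 18 x 18 mm, 26 mm tall, fixed on the gate plate beyond the closed end of one corner slot, at x = +51 or -51 mm, y = +28 or -28 mm in the gearbox frame (differs from run to run). Origin under its centre, at plate height. With the lever home there, gatepoint is about 20 mm from this origin, seen from above.
- cap1: Low round stud, dark steel, 18 mm across and 6 mm tall, fixed on the gate plate beyond the end of one of the three other corner slots, at +-51, +-28 mm in the gearbox frame. Origin under its centre.
- cap2: Low round stud, dark steel, 18 mm across and 6 mm tall, fixed on the gate plate beyond the end of one of the three other corner slots, at +-51, +-28 mm in the gearbox frame. Origin under its centre.
- cap3: Low round stud, dark steel, 18 mm across and 6 mm tall, fixed on the gate plate beyond the end of one of the three other corner slots, at +-51, +-28 mm in the gearbox frame. Origin under its centre.
- ring_gauge: Brass ring gauge, 24 mm across, 12 mm tall, lying loose on the gearbox top in its near left corner; origin under its centre.
- driver: Screwdriver, 170 mm long, wooden handle, lying loose in front of the gearbox; origin under its middle.
- dish: White ceramic dish, 64 mm across, 30 mm tall, loose in front of the gearbox; origin under its centre.
- jar: Amber jar with black cap, 52 mm across, 75 mm tall, loose beyond the motor; origin under its centre.
- blank: Amber-coloured rounded block, 50 x 100 x 24 mm, loose beyond the gearbox; origin under its centre.
- hammer: Hammer, 240 mm long, lying loose right of the motor; origin under its middle.
- tape: Empty grey reel (ring), 68 mm across, 20 mm tall, lying loose left of the felt wheel; origin under its centre.
- lever_axis (a point): Frame at the lever's pivot that tilts with the lever, its z along the rod towards the ball (no part to touch).

How it is judged:
By the outcome, as a careful person would: the job done as asked, in the order asked, and still so for the second after the job is handed in, with the robot touching nothing.
It also fails if it takes over 56 s, if anything falls off the work surface, if the arm or the gripper's body presses on something with over 40 N, if the wrist force passes 120 N, or if a joint passes its speed limit or range.

ROBOT

A 7-joint arm with a two-finger parallel gripper is mounted at the origin on the work surface. World frame = base frame: x ahead of the robot, y to its left, z up, the work surface at z = 0. Lengths are in m, angles in rad, forces in N, time in s.
With the tool pointing down it reaches from about 0.35 to 0.9 m from the base axis. Payload 8.1 kg.
Tool frame: the origin (TCP) lies at the very end of the fingers, on their centre line; the grasp point (between the pads) lies 19 mm behind it (robot.hold_point_z is the distance from the TCP to the grasp point, in m); z points along the fingers, y is the line along which they close (so a half turn about z gives the same grasp; the last joint's range is limited). The gripper opens to 85 mm and grips with 20 to 120 N. Pads are 22 mm wide; open, the fingers measure 114 mm over their backs; the gripper's body (76 mm by 85 mm) begins 54 mm behind the grasp point. The pads swing forward as they close: fully open they stand 13 mm farther back than shut.
Start: joints at [-1.22, 0.434, 0.025, 1.573, -0.012, 1.134, -0.075], TCP at [0.274, 0.562, 0.231] pointing down, gripper open.
Joint ranges: [-2.62, 2.62], [-0.44, 2.09], [-1.27, 1.32], [0.08, 2.57], [-1.32, 4.46], [0.12, 2], [-2.74, 2.74]. Speed limits (rad/s): [2.22, 2.22, 3.01, 3.01, 3.14, 3.14, 3.14].

INTERFACE

Orientations are given as a rotation vector (axis times angle).
In Python, from rig import monitor, grab_frame, get_calibration, close_job, robot gives the robot as it stands.
- The arm moves only by the shell command python3 -m crank 'ROWS' [OPENING] [FORCE]. ROWS is JSON, a list of rows, each an object with "translation": the shift along the tool's x, y, z in units of 1 m (1.0 is 1 m), a list of three; "dr": the turn, a rotation vector about the tool's x, y, z in units of pi/2 rad (1.0 is pi/2 rad), a list of three. A call has exactly 5 rows; each row is the pose to reach, as a shift and turn from the pose commanded when the call began, along the tool's axes at that moment; what a row does not reach only later rows make up. A row lasts 1/12 s, in which the tool goes at most 41.7 mm and 7.16 degrees, less where a joint would pass 70% of its speed; a pose out of reach is approached as far as the arm can. A call with a number of a shift or a turn outside -1 to 1 is refused whole. A call with a gripper value outside its range is refused whole. OPENING is the closure, from -1 (fully open) to 1 (shut), set as the call begins (- or left out, the last holds). The fingers move at their own pace and stop on an object; FORCE is the grip in N (left out, the last holds). Time passes only in rows, so rows that repeat a pose let the fingers close, or fill a call up. It gives the time, the measured TCP pose, the force, the opening and the grip force at its end, in the units of the state.
- monitor.read_state(): the state, without advancing time (a new reading comes with each control period).
- grab_frame(name): name is "scene" or "side" or "wrist"; returns the picture (420x560x3 uint8, red, green, blue); there is no depth.
- get_calibration(name): a dict with "K" (3x3 intrinsics, pixels), "dist" ([k1, k2, p1, p2, k3] as OpenCV has them; the pictures are not rectified), "rvec" (rotation vector, rad) and "tvec" (3), from world to camera coordinates, as OpenCV has them. Camera axes: x right, y down, z forward; pixel columns grow to the right and rows downward; lengths in m; the calibration is good to about 2 mm. A picture is of the moment at which its call begins: read the wrist's pose just before it. get_calibration takes no time and is no camera call; for the wrist camera it gives the pose at the moment of the call.
- close_job(): hands the job in; it is judged then, once.
The state is a dict: "clock": time; "q": joint angles; "joint_velocities": joint speeds; "joint_efforts": joint torques, N m; "position": TCP position; "orientation": TCP orientation; "force": force on the tool from outside, world axes, zero at the start; "torque": the same for the moment, N m; "gripper_width": finger opening in m; "finger_force": force on a finger pad.
Only numpy, scipy, OpenCV 4.12 (cv2) and the standard library are available. Lean on these libraries where they do the work, as an engineer would, in place of code of your own. Each camera call takes 0.05 s, during which the arm holds its last target. There are 200 camera calls.

## Working session

There is one attempt and no reset: what is moved stays moved. The work goes in short steps, Python scripts to look and compute and a shell command to move; the robot and the scene stay as the last step left them, time stands still between calls to the robot, and variables do not carry over. Pictures are saved under pics/ and viewed, at most 10 in all, crops included, and the job is handed in when it is done.

```bash
mkdir -p pics
python3 - <<'E'
from rig import monitor, grab_frame, get_calibration
import cv2,numpy as np
s=monitor.read_state();print(s['clock'],s['position'],s['orientation'],s['gripper_width'],s['force'])
for n in('scene','side'):
    im=grab_frame(n);cv2.imwrite(f'pics/{n}0.png',im[...,::-1])
    c=get_calibration(n);R=cv2.Rodrigues(np.array(c['rvec']))[0];print(n,'cam',-R.T@np.array(c['tvec']).ravel(),'fwd',R[2],'K',np.array(c['K'])[0],c['dist'])
a=cv2.imread('pics/scene0.png');b=cv2.imread('pics/side0.png')
E
```

```text
0.0 [0.27380848 0.56125573 0.23054785] [-7.06780734e-01 -3.06082111e+00  2.45810493e-03] 0.08505568968586799 [-0.15051704  0.47731568  0.63738058]
scene cam [ 1.20946809 -0.51872528  1.05999246] fwd [-0.50193721  0.45270265 -0.73696631] K [535.65692245   0.         282.08921696] [-0.13917846  0.          0.          0.          0.        ]
side cam [ 0.241904   -0.80352588  0.6572865 ] fwd [ 0.33539537  0.78994656 -0.51331703] K [390.23497085   0.         283.68261635] [-0.06543784  0.          0.          0.          0.        ]
```

View pics/scene0.png

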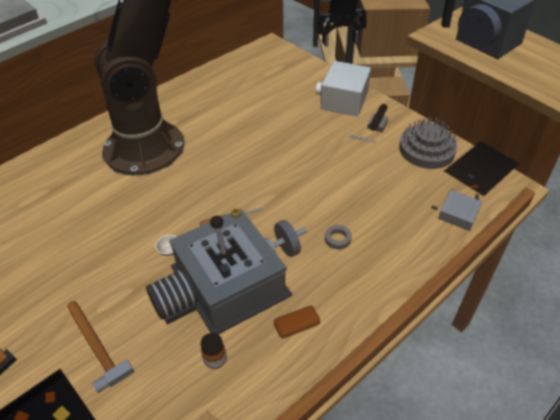

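View pics/side0.png

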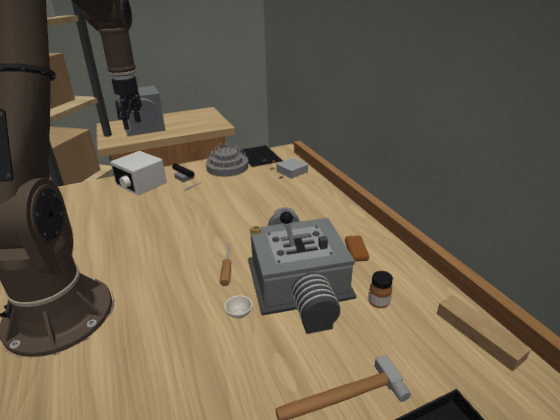

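The scene view shows the gearbox near (228,262) and the black ball at (217,222). In the side view the gate is near (300,243) and the ball at (286,217). A tall block seems to be at about (323,242), so I'm enlarging both views to check.

Run:
```python
import cv2,numpy as np
a=cv2.imread('pics/scene0.png')[205:305,165:295];b=cv2.imread('pics/side0.png')[200:300,240:370]
f=lambda i:cv2.convertScaleAbs(cv2.resize(i,None,fx=6,fy=6,interpolation=cv2.INTER_CUBIC),alpha=1.5,beta=15)
cv2.imwrite('pics/a.png',f(a));cv2.imwrite('pics/b.png',f(b))
```

```text
(no output)
```

View pics/a.png

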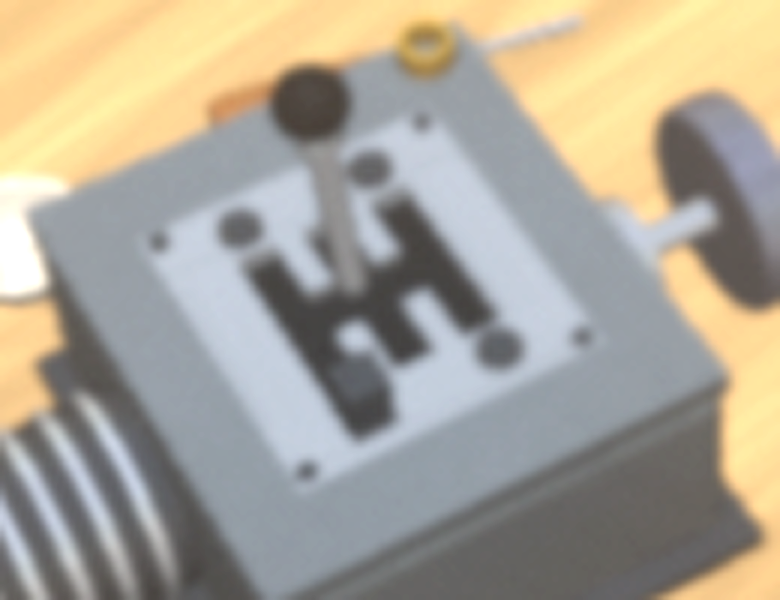

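View pics/b.png

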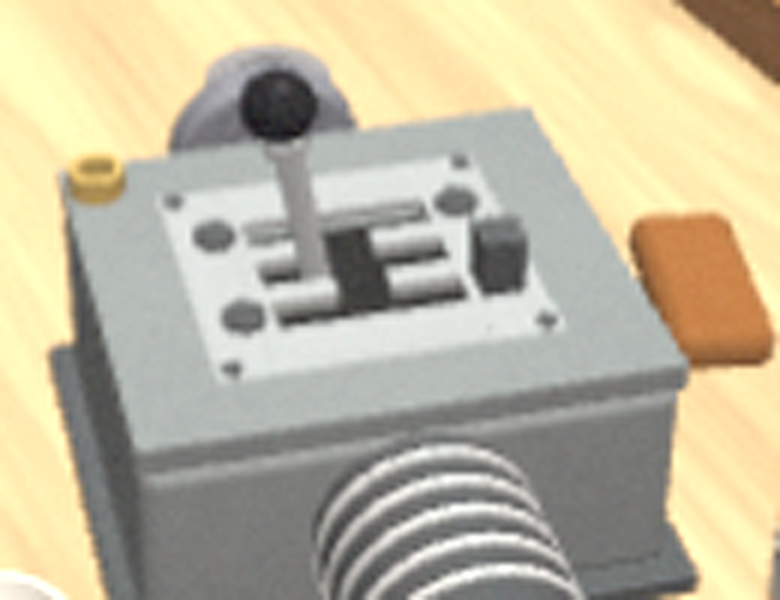

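Both crops show the tall block at the far right slot: (360,390) in the scene crop and (498,255) in the side crop. The lever stands in the middle slot, tilted towards the robot. Low studs mark near-left, near-right and far-left. Next I triangulate the screws, studs and ball from the two views.

```bash
cat > h.py <<'E'
import cv2,numpy as np
from rig import monitor,get_calibration
from scipy.spatial.transform import Rotation as Rr
def cam(n):
    c=get_calibration(n);return np.array(c['K']),np.array(c['dist']),cv2.Rodrigues(np.array(c['rvec']))[0],np.array(c['tvec']).reshape(3,1)
def tri(pa,pb,na='scene',nb='side'):
    P=[];x=[]
    for n,p in((na,pa),(nb,pb)):
        K,d,R,t=cam(n);x.append(cv2.undistortPoints(np.array(p,float).reshape(-1,1,2),K,d).reshape(-1,2).T);P.append(np.hstack([R,t]))
    X=cv2.triangulatePoints(P[0],P[1],x[0],x[1]);return (X[:3]/X[3]).T
E
python3 - <<'E'
from h import *
A=np.array([(421,122),(158,242),(306,471),(583,337),(369,168),(240,229),(499,348),(312,104)])/6+[165-.4,205-.4]
B=np.array([(174,202),(232,370),(547,320),(460,161),(214,236),(244,317),(456,201),(279,105)])/6+[240-.4,200-.4]
X=tri(A,B);print(X.round(4))
c=X[:4].mean(0);ex=X[2]+X[3]-X[0]-X[1];ey=X[0]+X[3]-X[1]-X[2]
print('gate',c,'yaw',np.arctan2(ex[1],ex[0]),np.arctan2(-ey[0],ey[1]),'sizes',np.linalg.norm(ex)/2,np.linalg.norm(ey)/2)
y=(np.arctan2(ex[1],ex[0])+np.arctan2(-ey[0],ey[1]))/2
G=np.array([[np.cos(y),-np.sin(y),0],[np.sin(y),np.cos(y),0],[0,0,1]])
o=c.copy();o[2]=0
print(((X-o)@G).round(4))
s=monitor.read_state();print(Rr.from_rotvec(s['orientation']).as_matrix().round(3))
E
```

```text
[[ 0.5208 -0.048   0.1121]
 [ 0.4992 -0.1601  0.1118]
 [ 0.621  -0.1833  0.1119]
 [ 0.6428 -0.0704  0.1115]
 [ 0.5261 -0.0782  0.1128]
 [ 0.5159 -0.1332  0.1126]
 [ 0.6265 -0.0973  0.1126]
 [ 0.5424 -0.1093  0.1883]]
gate [ 0.57096366 -0.11542562  0.1118447 ] yaw -0.1851330448612219 -0.190764541351787 sizes 0.12398285833661898 0.11459408223898561
[[-0.0619  0.0569  0.1121]
 [-0.0621 -0.0572  0.1118]
 [ 0.0618 -0.0574  0.1119]
 [ 0.0622  0.0577  0.1115]
 [-0.0511  0.0281  0.1128]
 [-0.0508 -0.0277  0.1126]
 [ 0.0512  0.0282  0.1126]
 [-0.0292  0.0007  0.1883]]
[[-0.899  0.438 -0.   ]
 [ 0.438  0.899 -0.001]
 [-0.    -0.001 -1.   ]]
```

The measurements agree with the given sizes: plate height 112 mm, studs at ±51 and ±28, and the ball at x = -29, y = 0, z = 188. The target slot is far-right. I'll shut the gripper, turn to line up with the gearbox and approach high.

```bash
python3 -m crank '[{"translation":[-0.029,-0.029,0],"dr":[0,0,-0.06]},{"translation":[-0.058,-0.058,0],"dr":[0,0,-0.12]},{"translation":[-0.087,-0.087,0],"dr":[0,0,-0.169]},{"translation":[-0.116,-0.116,0],"dr":[0,0,-0.169]},{"translation":[-0.145,-0.145,0],"dr":[0,0,-0.169]}]' 1 40
cat >> h.py <<'E'
c=np.array([.5710,-.1154,0]);yw=-.188
G=np.array([[np.cos(yw),-np.sin(yw),0],[np.sin(yw),np.cos(yw),0],[0,0,1]])
def where(tgt=None):
    s=monitor.read_state();p=(np.array(s['position'])-c)@G;R=Rr.from_rotvec(s['orientation']).as_matrix()
    print('t',round(s['clock'],2),'gearbox mm',(p*1e3).round(1),'F gb',(np.array(s['force'])@G).round(1),'w',round(s['gripper_width'],4))
    print((G.T@R).round(3).tolist())
    if tgt is not None: print('tool delta',(R.T@G@(np.array(tgt)/1e3-p)).round(4))
E
python3 -c "
from h import *
where([-70,0,230])"
```

```text
clock: 0.52
position: [0.3409, 0.3657, 0.231]
orientation: [-0.294, -3.127, 0.001]
force: [1.1, -0.3, -0.4]
gripper_width: 0.0255
finger_force: 0.0
t 0.52 gearbox mm [-316.   429.6  231. ] F gb [ 1.2 -0.  -0.4] w 0.0255
[[-1.0, -0.0, -0.0], [-0.0, 1.0, -0.001], [0.0, -0.001, -1.0]]
tool delta [-0.2459 -0.4297  0.0011]
```

```bash
python3 -m crank '[{"translation":[-0.02,-0.035,0],"dr":[0,0,0]},{"translation":[-0.04,-0.07,0],"dr":[0,0,0]},{"translation":[-0.06,-0.105,0],"dr":[0,0,0]},{"translation":[-0.08,-0.14,0],"dr":[0,0,0]},{"translation":[-0.1,-0.175,0],"dr":[0,0,0]}]'
python3 -m crank '[{"translation":[-0.02,-0.035,0],"dr":[0,0,0]},{"translation":[-0.04,-0.07,0],"dr":[0,0,0]},{"translation":[-0.06,-0.105,0],"dr":[0,0,0]},{"translation":[-0.08,-0.14,0],"dr":[0,0,0]},{"translation":[-0.1,-0.175,0],"dr":[0,0,0]}]'
python3 -m crank '[{"translation":[-0.012,-0.02,0],"dr":[0,0,0]},{"translation":[-0.025,-0.04,0],"dr":[0,0,0]},{"translation":[-0.035,-0.06,0],"dr":[0,0,0]},{"translation":[-0.04,-0.07,0],"dr":[0,0,0]},{"translation":[-0.04,-0.07,0],"dr":[0,0,0]}]'
python3 -c "
from h import *
where([-70,0,160])"
```

```text
clock: 0.93
position: [0.4062, 0.1752, 0.2313]
orientation: [-0.295, -3.128, -0.0]
force: [1.6, 0.9, -0.2]
gripper_width: 0.0001
finger_force: 0.0
clock: 1.35
position: [0.4716, -0.0154, 0.2313]
orientation: [0.295, 3.128, 0.0]
force: [0.9, 1.2, 0.6]
gripper_width: 0.0001
finger_force: 0.0
clock: 1.77
position: [0.4979, -0.0927, 0.2311]
orientation: [-0.302, -3.127, 0.002]
force: [0.0, -0.4, -0.0]
gripper_width: 0.0001
finger_force: 0.0
t 1.77 gearbox mm [-76.    8.6 231.1] F gb [ 0.1 -0.3 -0. ] w 0.0001
[[-1.0, 0.005, 0.0], [0.005, 1.0, -0.001], [-0.0, -0.001, -1.0]]
tool delta [-0.0061 -0.0085  0.0711]
```

```bash
python3 -m crank '[{"translation":[0,-0.009,0.012],"dr":[0,0,0]},{"translation":[0,-0.009,0.028],"dr":[0,0,0]},{"translation":[0,-0.009,0.046],"dr":[0,0,0]},{"translation":[0,-0.009,0.062],"dr":[0,0,0]},{"translation":[0,-0.009,0.071],"dr":[0,0,0]}]'
python3 - <<'E'
from h import *
from rig import grab_frame
where([-26,0,160])
a=grab_frame('scene')[190:290,165:295];b=grab_frame('side')[180:280,240:370]
f=lambda i:cv2.convertScaleAbs(cv2.resize(i,(400,308),interpolation=cv2.INTER_CUBIC),alpha=1.5,beta=15)
cv2.imwrite('pics/c.png',np.hstack([f(a),f(b)])[...,::-1])
E
```

```text
clock: 2.18
position: [0.495, -0.0972, 0.1586]
orientation: [-0.294, -3.125, -0.001]
force: [-0.8, 0.3, -0.5]
gripper_width: -0.0002
finger_force: 0.0
t 2.18 gearbox mm [-78.1   3.7 158.6] F gb [-0.9  0.1 -0.5] w -0.0002
[[-1.0, -0.001, -0.003], [-0.001, 1.0, 0.0], [0.003, 0.0, -1.0]]
tool delta [-0.0521 -0.0037 -0.0016]
```

View pics/c.png

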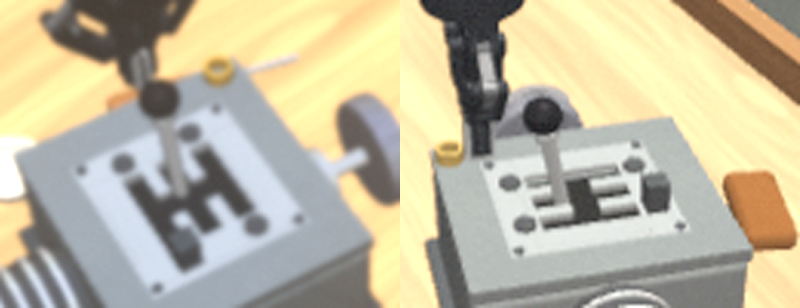

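The picture shows the shut fingers standing on the near side of the ball (scene half (140,70), side half (483,120)), with a clear gap. Now I push along the middle slot to just short of the channel centre.

```bash
python3 -m crank '[{"translation":[-0.008,-0.003,0],"dr":[0,0,0]},{"translation":[-0.018,-0.003,0],"dr":[0,0,0]},{"translation":[-0.028,-0.003,0],"dr":[0,0,0]},{"translation":[-0.038,-0.003,0],"dr":[0,0,0]},{"translation":[-0.046,-0.003,0],"dr":[0,0,0]}]'
python3 -m crank '[{"translation":[0,0,0],"dr":[0,0,0]},{"translation":[0,0,0],"dr":[0,0,0]},{"translation":[0,0,0],"dr":[0,0,0]},{"translation":[0,0,0],"dr":[0,0,0]},{"translation":[0,0,0],"dr":[0,0,0]}]'
cat >> h.py <<'E'
def ball():
    """dark ball in both fixed views: fit circle to dark blob nearest the expected place -> crops for viewing and Hough centres"""
    from rig import grab_frame
    out=[];tiles=[]
    for n,(x0,y0) in(('scene',(165,190)),('side',(240,180))):
        im=grab_frame(n);cr=im[y0:y0+100,x0:x0+130]
        tiles.append(cv2.convertScaleAbs(cv2.resize(cr,(400,308),interpolation=cv2.INTER_CUBIC),alpha=1.5,beta=15))
    return np.hstack(tiles)[...,::-1]
def tiles2gb(pa,pb):
    s=130/400
    A=np.array(pa)*s+[165-.34,190-.34];B=np.array(pb)*s-[400*s,0]+[240-.34,180-.34]
    return ((tri([A],[B])-c)@G*1e3).round(1)
E
python3 - <<'E'
from h import *
where([-26,0,160]);cv2.imwrite('pics/d.png',ball())
E
```

```text
clock: 2.7
position: [0.5424, -0.1104, 0.1608]
orientation: [0.295, 3.127, -0.0]
force: [-2.3, -0.4, 2.4]
gripper_width: 0.0002
finger_force: 1.1
clock: 3.12
position: [0.5406, -0.11, 0.1604]
orientation: [0.296, 3.128, 0.0]
force: [-0.9, -0.7, -0.3]
gripper_width: -0.0
finger_force: 0.0
t 3.12 gearbox mm [-30.9  -0.4 160.4] F gb [-0.7 -0.8 -0.3] w -0.0
[[-1.0, 0.0, 0.0], [0.0, 1.0, 0.0], [-0.0, 0.0, -1.0]]
tool delta [-0.0049  0.0004  0.0004]
```

View pics/d.png

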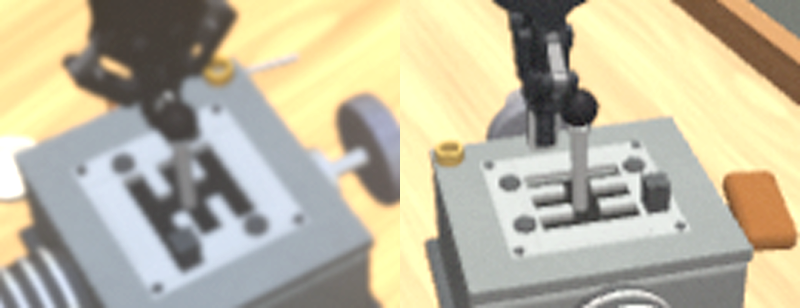

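The ball has moved to about (180,119) in the scene half and (581,107) in the side half, nearly over the channel. I'll triangulate it.

Run:
```python
from h import *
print(tiles2gb((160,100),(542,117)),tiles2gb((180,119),(581,107)))
```

```text
[[-29.9   0.9 186.6]] [[ -0.9   1.9 191.6]]
```

```bash
python3 -m crank '[{"translation":[0.02,0,0],"dr":[0,0,0]},{"translation":[0.025,0.01,0],"dr":[0,0,0]},{"translation":[0.025,0.03,0],"dr":[0,0,0]},{"translation":[0.025,0.05,0],"dr":[0,0,0]},{"translation":[0.025,0.058,0],"dr":[0,0,0]}]'
python3 -m crank '[{"translation":[-0.01,0,0],"dr":[0,0,0]},{"translation":[-0.03,0,0],"dr":[0,0,0]},{"translation":[-0.045,0,0],"dr":[0,0,0]},{"translation":[-0.054,0,0],"dr":[0,0,0]},{"translation":[-0.054,0,0],"dr":[0,0,0]}]'
python3 -c "
from h import *
where([-1,-21,160])"
```

```text
clock: 3.63
position: [0.5275, -0.0451, 0.1604]
orientation: [0.291, 3.128, 0.002]
force: [-0.3, 0.1, -0.9]
gripper_width: 0.0
finger_force: 0.0
clock: 4.05
position: [0.5819, -0.0599, 0.1602]
orientation: [0.297, 3.126, -0.002]
force: [0.1, 0.2, -0.4]
gripper_width: 0.0003
finger_force: 0.0
t 4.05 gearbox mm [  0.3  56.5 160.2] F gb [ 0.1  0.3 -0.4] w 0.0003
[[-1.0, 0.001, 0.001], [0.001, 1.0, -0.001], [-0.001, -0.001, -1.0]]
tool delta [ 0.0012 -0.0775  0.0002]
```

```bash
python3 -m crank '[{"translation":[0,-0.012,0],"dr":[0,0,0]},{"translation":[0,-0.026,0],"dr":[0,0,0]},{"translation":[0,-0.038,0],"dr":[0,0,0]},{"translation":[0,-0.05,0],"dr":[0,0,0]},{"translation":[0,-0.06,0],"dr":[0,0,0]}]'
python3 -m crank '[{"translation":[0,-0.004,0],"dr":[0,0,0]},{"translation":[0,-0.008,0],"dr":[0,0,0]},{"translation":[0,-0.011,0],"dr":[0,0,0]},{"translation":[0,-0.014,0],"dr":[0,0,0]},{"translation":[0,-0.014,0],"dr":[0,0,0]}]'
python3 - <<'E'
from h import *
where([-1,-21,160]);cv2.imwrite('pics/e.png',ball())
E
```

```text
clock: 4.47
position: [0.5678, -0.1194, 0.1604]
orientation: [-0.298, -3.127, -0.0]
force: [0.3, 1.9, -1.3]
gripper_width: 0.0001
finger_force: 1.0
clock: 4.88
position: [0.5661, -0.1315, 0.1602]
orientation: [-0.295, -3.127, 0.0]
force: [-0.4, 1.5, -0.7]
gripper_width: 0.0
finger_force: 0.7
t 4.88 gearbox mm [ -1.8 -16.7 160.2] F gb [-0.7  1.4 -0.7] w 0.0
[[-1.0, 0.0, -0.0], [0.0, 1.0, -0.0], [0.0, -0.0, -1.0]]
tool delta [-0.0008 -0.0043  0.0002]
```

View pics/e.png

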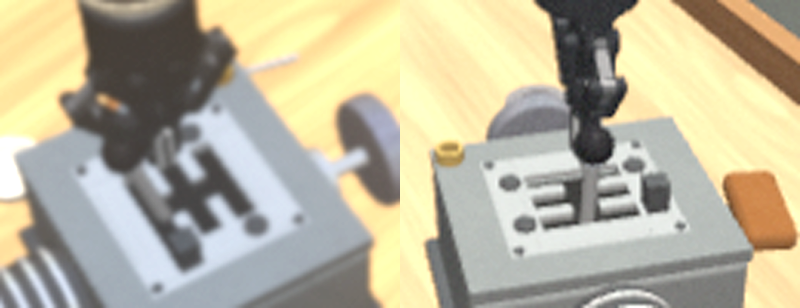

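The ball is now at about (122,152) in the scene half and (595,144) in the side half, with the rod near the right slot. I keep pushing gently until it meets the stop.

```bash
python3 -c "
from h import *
print(tiles2gb((122,152),(595,144)))"
python3 -m crank '[{"translation":[0,-0.001,0],"dr":[0,0,0]},{"translation":[0,-0.002,0],"dr":[0,0,0]},{"translation":[0,-0.003,0],"dr":[0,0,0]},{"translation":[0,-0.004,0],"dr":[0,0,0]},{"translation":[0,-0.004,0],"dr":[0,0,0]}]'
python3 -m crank '[{"translation":[0,-0.001,0],"dr":[0,0,0]},{"translation":[0,-0.001,0],"dr":[0,0,0]},{"translation":[0,-0.002,0],"dr":[0,0,0]},{"translation":[0,-0.002,0],"dr":[0,0,0]},{"translation":[0,-0.002,0],"dr":[0,0,0]}]'
python3 -c "
from h import *
where([-1,-21,160])"
```

```text
[[ -1.4 -43.3 186.3]]
clock: 5.4
position: [0.5655, -0.1353, 0.1603]
orientation: [0.296, 3.128, -0.0]
force: [0.1, 1.8, -1.0]
gripper_width: 0.0
finger_force: 0.9
clock: 5.82
position: [0.5652, -0.1372, 0.1603]
orientation: [0.296, 3.128, 0.0]
force: [0.6, 1.8, -0.8]
gripper_width: -0.0001
finger_force: 0.8
t 5.82 gearbox mm [ -1.7 -22.5 160.3] F gb [ 0.3  1.8 -0.8] w -0.0001
[[-1.0, 0.001, 0.0], [0.001, 1.0, 0.0], [-0.0, 0.0, -1.0]]
tool delta [-0.0007  0.0015  0.0003]
```

```bash
python3 -m crank '[{"translation":[0,-0.001,0],"dr":[0,0,0]},{"translation":[0,-0.002,0],"dr":[0,0,0]},{"translation":[0,-0.002,0],"dr":[0,0,0]},{"translation":[0,-0.002,0],"dr":[0,0,0]},{"translation":[0,-0.002,0],"dr":[0,0,0]}]'
python3 -m crank '[{"translation":[0,-0.001,0],"dr":[0,0,0]},{"translation":[0,-0.002,0],"dr":[0,0,0]},{"translation":[0,-0.002,0],"dr":[0,0,0]},{"translation":[0,-0.002,0],"dr":[0,0,0]},{"translation":[0,-0.002,0],"dr":[0,0,0]}]'
python3 -c "
from h import *
where([-1,-21,160])"
```

```text
clock: 6.23
position: [0.5648, -0.1391, 0.1603]
orientation: [0.296, 3.128, 0.0]
force: [-0.7, 3.4, -1.7]
gripper_width: -0.0001
finger_force: 1.0
clock: 6.65
position: [0.5644, -0.1407, 0.1602]
orientation: [-0.295, -3.127, -0.001]
force: [0.8, 3.2, -2.4]
gripper_width: 0.0003
finger_force: 2.0
t 6.65 gearbox mm [ -1.8 -26.1 160.2] F gb [ 0.2  3.2 -2.4] w 0.0003
[[-1.0, 0.0, -0.0], [0.0, 1.0, 0.0], [0.0, 0.0, -1.0]]
tool delta [-0.0008  0.0051  0.0002]
```

```bash
python3 -m crank '[{"translation":[0,-0.001,0],"dr":[0,0,0]},{"translation":[0,-0.002,0],"dr":[0,0,0]},{"translation":[0,-0.003,0],"dr":[0,0,0]},{"translation":[0,-0.003,0],"dr":[0,0,0]},{"translation":[0,-0.003,0],"dr":[0,0,0]}]'
python3 - <<'E'
from h import *
where([-1,-21,160]);cv2.imwrite('pics/f.png',ball())
E
```

```text
clock: 7.07
position: [0.564, -0.1426, 0.16]
orientation: [-0.294, -3.128, -0.003]
force: [1.8, 7.7, -4.5]
gripper_width: -0.0002
finger_force: 3.9
t 7.07 gearbox mm [ -1.8 -28.  160. ] F gb [ 0.3  7.9 -4.5] w -0.0002
[[-1.0, -0.001, -0.0], [-0.001, 1.0, 0.002], [0.0, 0.002, -1.0]]
tool delta [-0.0008  0.007   0.    ]
```

View pics/f.png

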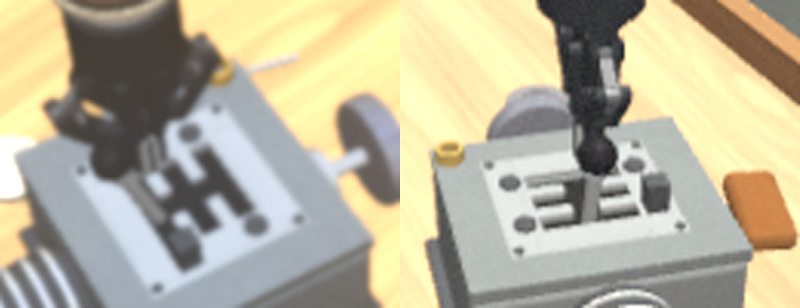

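Force rose to 8 N, so the lever is at the right-hand stop: ball (112,160) in the scene half and (597,155) in the side half. I back off and go round behind the ball.

```bash
python3 -m crank '[{"translation":[0,0.015,0],"dr":[0,0,0]},{"translation":[0,0.032,0],"dr":[0,0,0]},{"translation":[0.012,0.035,0],"dr":[0,0,0]},{"translation":[0.032,0.035,0],"dr":[0,0,0]},{"translation":[0.05,0.035,0],"dr":[0,0,0]}]'
python3 -m crank '[{"translation":[0,0,0],"dr":[0,0,0]},{"translation":[0,-0.01,0],"dr":[0,0,0]},{"translation":[0,-0.03,0],"dr":[0,0,0]},{"translation":[0,-0.048,0],"dr":[0,0,0]},{"translation":[0,-0.052,0],"dr":[0,0,0]}]'
python3 -c "
from h import *
print(tiles2gb((112,160),(597,155)))
where([28,-49,160])"
```

```text
clock: 7.58
position: [0.521, -0.1011, 0.1605]
orientation: [0.296, 3.127, -0.002]
force: [-1.3, 0.4, -0.5]
gripper_width: -0.0
finger_force: 0.0
clock: 8.0
position: [0.5115, -0.1565, 0.1609]
orientation: [0.303, 3.125, -0.004]
force: [-0.2, 0.1, -0.5]
gripper_width: -0.0
finger_force: 0.0
[[ -2.1 -51.3 182.1]]
t 8.0 gearbox mm [-50.8 -51.5 160.9] F gb [-0.2  0.  -0.5] w -0.0
[[-1.0, 0.005, 0.002], [0.005, 1.0, -0.003], [-0.002, -0.003, -1.0]]
tool delta [-0.0787  0.0029  0.0011]
```

The ball is at y = -51, as expected for the right slot. I push it home along +x.

```bash
python3 -m crank '[{"translation":[-0.008,0,0],"dr":[0,0,0]},{"translation":[-0.02,0,0],"dr":[0,0,0]},{"translation":[-0.032,0,0],"dr":[0,0,0]},{"translation":[-0.044,0,0],"dr":[0,0,0]},{"translation":[-0.054,0,0],"dr":[0,0,0]}]'
python3 -m crank '[{"translation":[-0.006,0,0],"dr":[0,0,0]},{"translation":[-0.012,0,0],"dr":[0,0,0]},{"translation":[-0.017,0,0],"dr":[0,0,0]},{"translation":[-0.02,0,0],"dr":[0,0,0]},{"translation":[-0.022,0,0],"dr":[0,0,0]}]'
python3 -c "
from h import *
where([28,-49,160])"
```

```text
clock: 8.42
position: [0.566, -0.1611, 0.1601]
orientation: [-0.294, -3.127, -0.0]
force: [-1.7, 1.1, -2.3]
gripper_width: 0.0003
finger_force: 1.0
clock: 8.83
position: [0.5863, -0.1654, 0.1601]
orientation: [-0.295, -3.127, -0.0]
force: [-1.3, 0.5, -1.7]
gripper_width: -0.0003
finger_force: 1.0
t 8.83 gearbox mm [ 24.4 -46.2 160.1] F gb [-1.4  0.2 -1.7] w -0.0003
[[-1.0, 0.0, -0.0], [0.0, 1.0, 0.0], [0.0, 0.0, -1.0]]
tool delta [-0.0036 -0.0028  0.0001]
```

```bash
python3 -m crank '[{"translation":[-0.001,0,0],"dr":[0,0,0]},{"translation":[-0.002,0,0],"dr":[0,0,0]},{"translation":[-0.003,0,0],"dr":[0,0,0]},{"translation":[-0.004,0,0],"dr":[0,0,0]},{"translation":[-0.004,0,0],"dr":[0,0,0]}]'
python3 -m crank '[{"translation":[-0.001,0,0],"dr":[0,0,0]},{"translation":[-0.002,0,0],"dr":[0,0,0]},{"translation":[-0.003,0,0],"dr":[0,0,0]},{"translation":[-0.003,0,0],"dr":[0,0,0]},{"translation":[-0.003,0,0],"dr":[0,0,0]}]'
python3 -c "
from h import *
where([28,-49,160])"
```

```text
clock: 9.25
position: [0.5902, -0.1663, 0.1604]
orientation: [0.296, 3.128, 0.0]
force: [-2.9, 0.9, -1.3]
gripper_width: -0.0002
finger_force: 1.0
clock: 9.67
position: [0.5917, -0.1667, 0.1599]
orientation: [-0.296, -3.125, -0.001]
force: [-7.0, 1.7, 0.7]
gripper_width: 0.0001
finger_force: 3.6
t 9.67 gearbox mm [ 29.9 -46.5 159.9] F gb [-7.2  0.3  0.7] w 0.0001
[[-1.0, 0.001, -0.003], [0.001, 1.0, 0.0], [0.003, 0.0, -1.0]]
tool delta [ 0.0019 -0.0025 -0.0001]
```

```bash
python3 -m crank '[{"translation":[-0.001,0,0],"dr":[0,0,0]},{"translation":[-0.002,0,0],"dr":[0,0,0]},{"translation":[-0.003,0,0],"dr":[0,0,0]},{"translation":[-0.003,0,0],"dr":[0,0,0]},{"translation":[-0.003,0,0],"dr":[0,0,0]}]'
python3 -m crank '[{"translation":[0.01,0,0],"dr":[0,0,0]},{"translation":[0.03,0,0],"dr":[0,0,0]},{"translation":[0.055,0,-0.01],"dr":[0,0,0]},{"translation":[0.08,0,-0.03],"dr":[0,0,0]},{"translation":[0.1,0,-0.06],"dr":[0,0,0]}]'
python3 -m crank '[{"translation":[0.01,0,-0.02],"dr":[0,0,0]},{"translation":[0.02,0,-0.04],"dr":[0,0,0]},{"translation":[0.02,0,-0.05],"dr":[0,0,0]},{"translation":[0.02,0,-0.05],"dr":[0,0,0]},{"translation":[0.02,0,-0.05],"dr":[0,0,0]}]'
python3 - <<'E'
from h import *
where();cv2.imwrite('pics/g.png',ball())
E
```

```text
clock: 10.08
position: [0.5926, -0.1669, 0.1596]
orientation: [-0.296, -3.121, -0.002]
force: [-14.0, 3.2, 4.9]
gripper_width: -0.0001
finger_force: 7.4
clock: 10.5
position: [0.4956, -0.1485, 0.2193]
orientation: [-0.296, -3.125, 0.0]
force: [0.5, 0.7, 0.0]
gripper_width: 0.0001
finger_force: 0.0
clock: 10.92
position: [0.4793, -0.1451, 0.2704]
orientation: [0.295, 3.126, -0.0]
force: [-0.2, -0.2, -0.6]
gripper_width: -0.0
finger_force: 0.0
t 10.92 gearbox mm [-84.6 -46.3 270.4] F gb [-0.2 -0.3 -0.6] w -0.0
[[-1.0, 0.0, 0.002], [0.0, 1.0, 0.0], [-0.002, 0.0, -1.0]]
```

View pics/g.png

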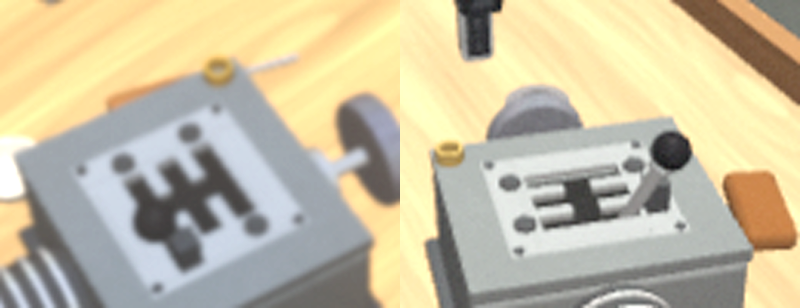

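The arm is clear. The ball leans far and right at (153,221) in the scene half and (671,151) in the side half. One last check before handing in.

Run:
```python
from h import *
from rig import close_job
p=tiles2gb((153,221),(671,151));print(p)
if np.abs(p-[53.8,-48,174]).max()<5: print(close_job())
```

```text
[[ 54.4 -49.1 174.7]]
the job is handed in; nothing more can be done
None
```

The lever is fully home in the far-right slot marked by the tall block (ball within about 1 mm of its computed end position), pushed there without gripping; the arm finished clear and the job is handed in.

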